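Hang the fittings pail on the desk scale

ROBOT

A 6-joint arm with a two-finger parallel gripper is mounted at the origin on the work surface. World frame = base frame: x ahead of the robot, y to its left, z up, the work surface at z = 0. Lengths are in m, angles in degrees, forces in N, time in s.
With the tool pointing down it reaches from about 0.375 to 0.925 m from the base axis. Payload 5.7 kg.
Tool frame: the origin (TCP) lies midway between the tips of the shut fingers; the grasp point (between the pads) lies env.grip_depth behind it (env.grip_depth is the distance from the TCP to the grasp point, in m); y points along the fingers, z is the direction in which the jaws open and shut, and the axes are right-handed (so a half turn about y gives the same grasp; the last joint's range is limited). The gripper opens to 88 mm and grips with 3 to 60 N. Pads are 20 mm wide; open, the fingers measure 115 mm over their backs; the gripper's body (75 mm by 178 mm) begins 61 mm behind the grasp point.
Start: joints at [-81.423, 20.558, 86.54, -0, 72.909, -6.595], TCP at [0.157, -0.579, 0.223] pointing down, gripper open.
Joint ranges: [-170.27, 170.27], [-57.76, 135], [12.27, 136.19], [-55.21, 235.2], [11.17, 155.16], [-170.74, 170.74]. Speed limits (degrees/s): [136.94, 136.94, 180, 180, 180, 180].

INTERFACE

Orientations are given as [roll, pitch, yaw] about the fixed x, y, z axes, in that order (R = Rz(yaw) Ry(pitch) Rx(roll)).
In Python, from rig import env gives the robot as it stands. The module is installed in compiled form; this text tells all that it offers.
- The arm moves only by the tool servo_tool, never from a script. Its arguments are lists of equal length, an entry for each row: "dp": the shift along the tool's x, y, z in cm, a list of three; "rot": the turn, a rotation vector about the tool's x, y, z in degrees, a list of three. In form: {"dp": [[x, y, z], ...], "rot": [[ax, ay, az], ...]}. A call has 1 to 20 rows; each row shifts and turns the commanded pose from where the row before left it, along the tool's axes as they then stand; what a row does not reach is not made up. A row lasts 1/12 s, in which the tool goes at most 41.7 mm and 7.16 degrees, less where a joint would pass 70% of its speed; a pose out of reach is approached as far as the arm can. A call is refused whole if a number of a shift passes 4.17 or a number of a turn 7.16, either way. A call with a gripper value outside its range is refused whole. "gripper" is the opening, from 0 (shut) to 1 (fully open), set as the call begins (left out, the last holds). The fingers move at their own pace and stop on an object; the grip force is fixed at half the most. Time passes only in rows, so rows that do not move let the fingers close. It gives the time, the measured TCP pose, the force and the opening at its end, in the units of the state.
- env.sense(): the state, without advancing time (a new reading comes with each control period).
- env.snapshot(name): name is "scene" or "top" or "wrist"; returns the picture (480x640x3 uint8, red, green, blue); there is no depth.
- env.camera_info(name): a dict with "fx", "fy", "cx", "cy" (pixels), "position" and "orientation" of the camera in the world; the wrist camera has in their place "tool_from_camera" (4x4, takes a point from camera to tool coordinates, whose origin is the TCP and whose axes are the tool frame's). Camera axes: x right, y down, z forward; pixel columns grow to the right and rows downward; lengths in m; the calibration is good to about 2 mm. A picture is of the moment at which its call begins: read the wrist's pose just before it. camera_info takes no time and is no camera call.
- env.finish_job(): hands the job in, once; it reports no verdict.
The state is a dict: "time_s": time; "joint_positions": joint angles; "qd": joint speeds; "joint_efforts": joint torques, N m; "tool_pos": TCP position; "tool_rot": TCP orientation; "force": force on the tool from outside, world axes, zero at the start; "wrist_torque": the same for the moment, N m; "width": finger opening in m.
Only numpy, scipy, OpenCV 4.12 (cv2) and the standard library are available. Lean on these libraries where they do the work, as an engineer would, in place of code of your own. Each camera call takes 0.05 s, during which the arm holds its last target.

TASK

Weigh the little pail of fittings: swing its folded wire bail upright while the pail stays standing in its place on the desk, then lift the pail by the bail and hang the bail's top bar in the hook of the hanging scale. The hook is on a delicate spring and its height setting is not known, so let the pail down gently by feel, let go only when the hook carries it, never bear down on the hook or tip the pail, and leave everything else on the desk where it is.

Things in the scene. Friction and masses are not known exactly. Their poses are not given: they have to be found in the camera images.
- pail: Small bare-metal pail (fittings fixed inside), 84 mm wide at the rim, 72 at the foot, 75 high, 0.24 to 0.43 kg in all. Origin: centre of its underside; z up; x points away from the side to which the bail is folded (the bail lies on its -x side); y is parallel to the bail's hinge axis, which crosses the pail's axis 66 mm above the underside.
- pail_center (a point): Centre of the pail, 37.5 mm above its underside; axes as the pail's.
- bail (a joint): Angle of the pail's swing bail: 0 = level, folded to the pail's -x side; grows as it rises; 1.571 = upright over the pail; stops at -0.05 and 2.6. The hinge is slightly stiff (0.014 N m of friction): the bail stays where it is left. It starts 0.08 to 0.4 above level, its top bar over 60 mm clear of the rim.
- bail_bar (a point): Middle of the bail's top bar (wire centre), 115 mm from the hinge axis. Rigid yellow wire 6 mm thick. The bar is parallel to the hinge axis, 60 mm over its outsides; from its ends two straight legs run 36 mm towards the hinge, 60 mm over their outsides (grasp across both legs: the bar's middle stays free for the hook), then spread to 106 mm. Local x: from bar to hinge; y: along the bar.
- scale: Hanging scale fixed to the desk: blue foot, aluminium column 338 mm tall (front face 101 mm from the seat), blue carriage with a steel hook 8 mm thick reaching to the stand's -x side over free desk. Origin: on the desk, straight below the hook's seat (bottom of its V-shaped dip, which rises 22 mm to the tip on the -x side and 16 mm on the +x side). x: from seat to column; y: across the hook.
- scale_foot (a point): The same point and axes as the scale's origin. Hook height is not measured: the unloaded seat surface lies anywhere 225 to 275 mm above the desk (tip never above 298 mm; a pail brought in from the tip side with its bar 312 mm above the desk lets the hook into the bail at any setting). Under load the hook sinks on a spring, 1 N per mm, to a hard stop after 6 mm (6 N). More than 10 N damages the scale.
- stamp_red: Bystander: red and black hand stamp, 50 x 28 x 58 mm; leave it.
- stamp_blue: Bystander: blue and black hand stamp, 50 x 28 x 58 mm; leave it.
- fitting_a: Bystander: steel fitting, 32 mm wide, 30 mm high; leave it.
- fitting_b: Bystander: brass fitting, 28 mm wide, 28 mm high; leave it.
- tape: Bystander: grey roll of tape lying flat, 100 mm wide, 24 mm high; leave it.
- mug: Bystander: white mug, 80 mm wide, 90 mm high; leave it.
- ruler: Bystander: steel ruler 300 x 30 x 4 mm lying on the desk; leave it.

How it is judged (in metres and radians):
On the way, in this order (a step that is already met when the one before it is completed fails the run):
1. the bail stands upright (within 0.27 rad) while the pail stands on the desk within 40 mm of its place (value of joint bail between 1.3 and 1.84 rad and distance of pail from where it was at the start of the episode below 0.04 m and angle between pail's own z axis and vertical below 0.12 rad), for 0.2 s.
2. the pail is lifted clear of the desk by its bail (height (world z) of pail_center above 0.07 m and value of joint bail above 1 rad and contact force between the fingers and pail above 0.3 N), for 0.2 s.
3. the hook carries the pail (contact force between pail and scale above 1.5 N and horizontal distance between bail_bar and scale_foot below 0.02 m), for 0.2 s.
At the end, for the whole second after the job is handed in: The pail hangs freely from the scale's hook: the middle of the bail's bar within 20 mm horizontally of the hook's seat and over 200 mm high, the hook bearing the pail (over 1.5 N), the pail clear of the desk (centre over 60 mm high), upright within 0.3 rad, nearly still (under 0.1 m/s) and released (all of step 3 and height (world z) of bail_bar above 0.2 m and height (world z) of pail_center above 0.06 m and angle between pail's own z axis and vertical below 0.3 rad and linear speed of pail below 0.1 m/s and contact force between the fingers and pail below 0.05 N); the robot touches nothing.
It fails at once if the hook is loaded with more than 10 N (contact force between pail and scale above 10 N).
It fails at once if the pail tips by more than 0.6 rad (angle between pail's own z axis and vertical above 0.6 rad).
It fails at once if the pail is dropped: faster than 0.25 m/s with no finger on it (contact force between the fingers and pail below 0.02 N and linear speed of pail above 0.25 m/s).
It fails at once if a bystander (stamps, fittings, tape, mug, ruler) is shifted by more than 20 mm (distance of any of stamp_red, stamp_blue, fitting_a, fitting_b, tape, mug, ruler from where it was at the start of the episode above 0.02 m).
It also fails if it takes over 72 s, if anything falls off the work surface, if the arm or the gripper's body presses on something with over 40 N, if the wrist force passes 120 N, or if a joint passes its speed limit or range.

## Working session

There is one attempt and no reset: what is moved stays moved. The work goes in short steps, Python scripts to look and compute and a tool call to move; the robot and the scene stay as the last step left them, time stands still between calls to the robot, and variables do not carry over. Pictures are saved under pics/ and viewed, and the job is handed in when it is done.

Besides the shell and the picture viewer there is one more tool, called after ">>>" as name(argument=value, ...) on one line, values as JSON. servo_tool: Moves the arm, as the interface text tells. Its arguments: {"type":"object","properties":{"dp":{"type":"array"},"rot":{"type":"array"},"gripper":{"type":"number"}},"required":["dp","rot"]}

```bash
mkdir -p pics; python3 - <<'E'
from rig import env
import cv2, numpy as np
print(env.sense(), env.grip_depth)
for n in ["scene","top","wrist"]:
    print(n, env.camera_info(n))
    cv2.imwrite(f"pics/{n}0.png", env.snapshot(n)[:,:,::-1])
E
```

```text
{'time_s': 0.0, 'joint_positions': array([-8.14232253e+01,  2.05987579e+01,  8.65975462e+01,  3.06180027e-04,
        7.29084007e+01, -6.59398254e+00]), 'qd': array([ 0.00735949, -0.04955646,  0.02676904, -0.04952757,  0.13696601,
       -0.02815907]), 'joint_efforts': array([-1.25969200e-03, -5.15380812e+01, -2.70727408e+01,  6.73142332e-02,
        3.47211992e-02, -1.39692329e-04]), 'tool_pos': array([ 0.15691815, -0.57841311,  0.22181062]), 'tool_rot': array([-9.01039785e+01,  1.23140950e-02, -1.64829344e+02]), 'force': array([-0.32823297, -0.18764013,  0.95879446]), 'wrist_torque': array([-0.02778641,  0.04143624, -0.02532735]), 'width': 0.08757044177289912} 0.0187
scene {'fx': 491.03885253423715, 'fy': 491.03885253423715, 'cx': 317.6378545865842, 'cy': 236.04160476669182, 'position': array([1.26191207, 0.35959517, 0.85615094]), 'orientation': array([-137.75963032,    0.41444485,  119.59607627])}
top {'fx': 493.8756837265578, 'fy': 493.8756837265578, 'cx': 320.42924974945015, 'cy': 237.87023977816986, 'position': array([ 0.52235796, -0.00308021,  1.28675561]), 'orientation': array([-173.60306217,    0.28850868,  -89.99333021])}
wrist {'fx': 370.0352905087455, 'fy': 370.0352905087455, 'cx': 316.3090486503503, 'cy': 235.74524709442653, 'tool_from_camera': array([[-5.51053320e-04,  9.69024135e-01,  2.46965427e-01,
        -6.66085618e-02],
       [ 1.38724476e-04, -2.46965388e-01,  9.69024292e-01,
        -1.62420190e-01],
       [ 9.99999839e-01,  5.68244203e-04,  1.66373165e-06,
        -1.66987380e-04],
       [ 0.00000000e+00,  0.00000000e+00,  0.00000000e+00,
         1.00000000e+00]])}
```

View pics/scene0.png

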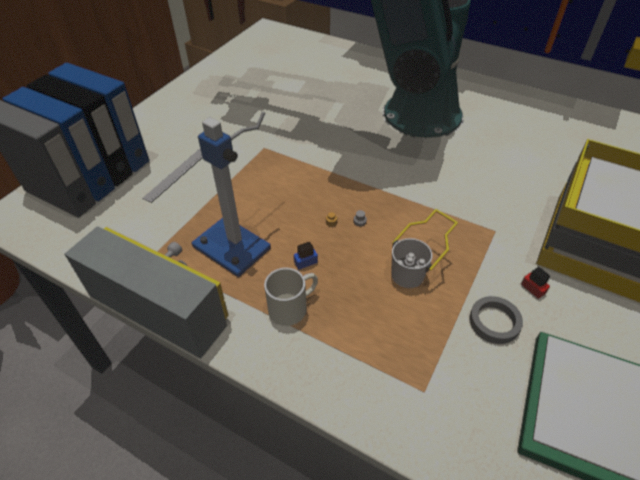

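View pics/top0.png

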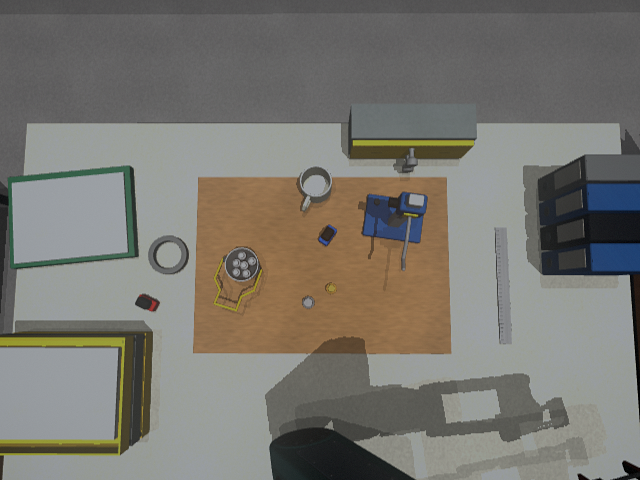

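View pics/wrist0.png

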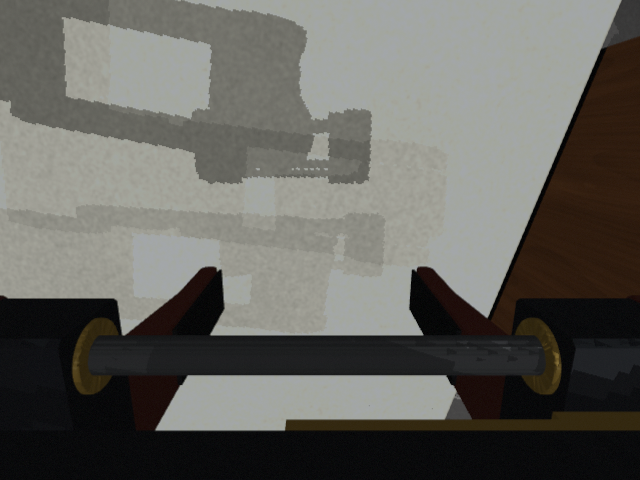

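```bash
cat > h.py <<'E'
from rig import env
import cv2, numpy as np
from scipy.spatial.transform import Rotation as R
def cam(n):
    c=env.camera_info(n)
    return c,R.from_euler('xyz',c['orientation'],degrees=True).as_matrix(),np.array(c['position'])
def ray(n,u,v):
    c,Rm,p=cam(n)
    d=Rm@np.array([(u-c['cx'])/c['fx'],(v-c['cy'])/c['fy'],1]); return p,d
def atz(n,u,v,z):
    p,d=ray(n,u,v); return p+d*(z-p[2])/d[2]
def proj(n,P):
    c,Rm,p=cam(n); q=Rm.T@(np.array(P,float)-p)
    return np.array([c['cx']+c['fx']*q[0]/q[2],c['cy']+c['fy']*q[1]/q[2]])
def tri(obs):
    A=np.zeros((3,3));b=np.zeros(3)
    for n,u,v in obs:
        p,d=ray(n,u,v);d=d/np.linalg.norm(d);M=np.eye(3)-np.outer(d,d);A+=M;b+=M@p
    X=np.linalg.solve(A,b); return X,[proj(n,X)-[u,v] for n,u,v in obs]
def crop(f,o,x0,y0,w,h,s):
    im=cv2.imread(f)[y0:y0+h,x0:x0+w]; cv2.imwrite(o,cv2.resize(im,None,fx=s,fy=s,interpolation=cv2.INTER_CUBIC))
def T():
    s=env.sense(); M=np.eye(4);M[:3,:3]=R.from_euler('xyz',s['tool_rot'],degrees=True).as_matrix();M[:3,3]=s['tool_pos'];return M,s
E
python3 - <<'E'
from h import *
crop('pics/top0.png','pics/t0a.png',200,230,80,90,6)
crop('pics/top0.png','pics/t0b.png',350,180,90,100,6)
crop('pics/scene0.png','pics/s0a.png',380,200,90,95,6)
crop('pics/scene0.png','pics/s0b.png',185,100,95,180,3)
print(T()[0])
E
```

```text
[[-9.65140719e-01 -2.16520038e-04  2.61731436e-01  1.56940183e-01]
 [-2.61731475e-01  1.42047314e-03 -9.65139688e-01 -5.78561663e-01]
 [-1.62810395e-04 -9.99998968e-01 -1.42762658e-03  2.22007618e-01]
 [ 0.00000000e+00  0.00000000e+00  0.00000000e+00  1.00000000e+00]]
```

View pics/t0a.png

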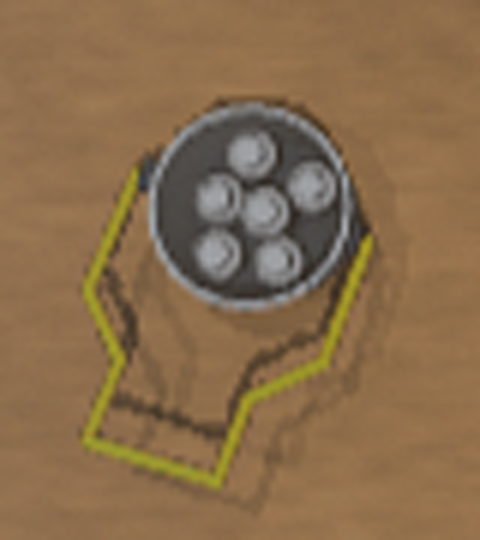

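View pics/t0b.png

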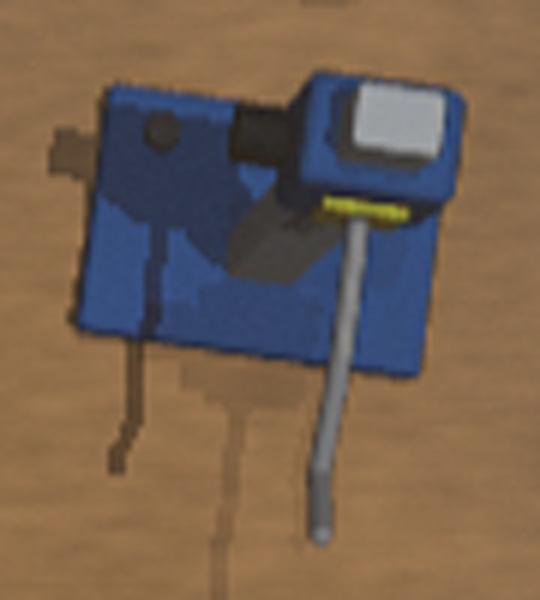

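View pics/s0a.png

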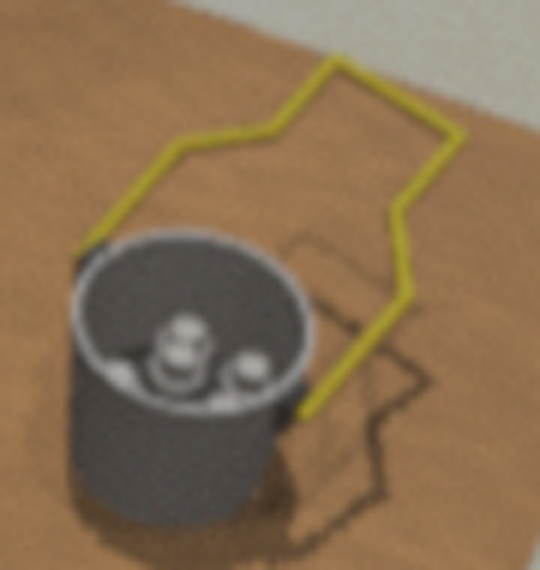

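View pics/s0b.png

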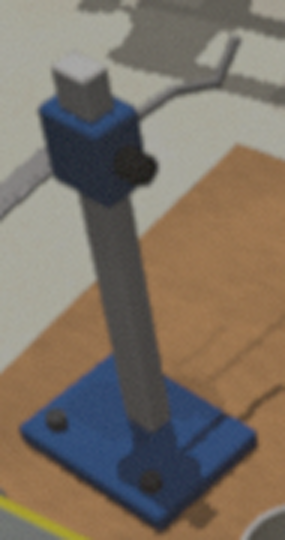

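```bash
python3 - <<'E'
from h import *
np.set_printoptions(precision=4,suppress=True)
def t(o,s): return lambda x,y:((o[0]+(x+.5)/s-.5),(o[1]+(y+.5)/s-.5))
ta=t((200,230),6);tb=t((350,180),6);sa=t((380,200),6);sb=t((185,100),3)
pts={'barL':(ta(88,440),sa(462,132)),'barR':(ta(220,485),sa(337,60)),'nL':(ta(124,357),sa(396,208)),'nR':(ta(247,400),sa(275,130)),
'wL':(ta(90,287),sa(407,293)),'wR':(ta(325,362),sa(180,145)),'hL':(ta(137,172),sa(303,413)),'hR':(ta(368,237),sa(85,250)),
'tip':(tb(322,537),sb(235,40)),'seat':(tb(320,468),sb(218,80)),'coltop':(tb(399,120),sb(80,65))}
X={}
for k,(a,b) in pts.items():
    X[k],r=tri([('top',*a),('scene',*b)]); print(k,X[k],np.round(np.array(r).ravel(),1))
print('rim',atz('top',*ta(250,205),.075))
for n,p in [('f1',(110,85)),('f2',(78,328)),('f3',(420,375))]: print(n,atz('top',*tb(*p),.012))
d=X['barL']-X['barR'];print('bar',np.linalg.norm(d),np.degrees(np.arctan2(d[1],d[0])))
d=X['hL']-X['hR'];print('h',np.linalg.norm(d),np.degrees(np.arctan2(d[1],d[0])), (X['hL']+X['hR'])/2)
d=(X['hL']+X['hR'])/2-(X['barL']+X['barR'])/2;print('f',np.linalg.norm(d),d,np.degrees(np.arctan2(d[1],d[0])))
d=X['seat']-X['tip'];print(np.degrees(np.arctan2(d[1],d[0])))
E
```

```text
barL [0.4993 0.2545 0.1117] [-0.4  0.1 -0.4  0. ]
barR [0.4816 0.2029 0.107 ] [-0.3  0.1 -0.4  0. ]
nL [0.5318 0.2442 0.0979] [-0.5  0.2 -0.6  0. ]
nR [0.515  0.1942 0.0965] [-0.2  0.1 -0.2  0. ]
wL [0.56   0.26   0.0901] [-0.4  0.1 -0.5  0. ]
wR [0.53   0.1649 0.0875] [-0.3  0.1 -0.4 -0. ]
hL [0.6083 0.2456 0.0684] [-0.  0. -0. -0.]
hR [0.5807 0.1508 0.0727] [-0.6  0.3 -0.8 -0. ]
tip [ 0.571  -0.166   0.2834] [-0.  0. -0. -0.]
seat [ 0.595  -0.1674  0.2653] [-0.6  0.4 -0.7 -0.1]
coltop [ 0.7036 -0.1844  0.3372] [-0.2  0.1 -0.2 -0. ]
rim [0.5943 0.1975 0.075 ]
f1 [ 0.7816 -0.1212  0.012 ]
f2 [ 0.6747 -0.1062  0.012 ]
f3 [ 0.6542 -0.2537  0.012 ]
bar 0.05475771626520163 71.09543249957967
h 0.09877862917986154 73.7575373004355 [0.5945 0.1982 0.0705]
f 0.11513928507963796 [ 0.104  -0.0305 -0.0388] -16.319502935477107
-3.5130518412752143
```

The pictures show the pail rim centred near top (242,264), with its bail folded towards the robot. The bar corners are at top (214,303) and (236,311). The hook's seat is at top (403,258) and its tip at (403,269). Triangulation gives these positions:
- **Hinge:** (0.5945, 0.198), with pail x at −17° and the bail at about 0.37 rad.
- **Seat:** about (0.595, −0.167, 0.265), with scale x at −8°.

Next I close the gripper and travel over, so I can push the bail up from underneath with tilted fingers.

>>> servo_tool(dp=[[-3.0,-0.67,-2.47],[-3.0,-0.67,-2.47],[-3.0,-0.67,-2.47],[-3.0,-0.67,-2.47],[-3.0,-0.67,-2.47],[-3.0,-0.67,-2.47],[-3.0,-0.67,-2.47],[-3.0,-0.67,-2.47],[-3.0,-0.67,-2.47],[-3.0,-0.67,-2.47],[-3.0,-0.67,-2.47],[-3.0,-0.67,-2.47],[-0.7,0.4,-3.5],[-0.7,0.4,-3.5],[-0.7,0.4,-3.5],[-0.7,0.4,-3.5],[-0.7,0.4,-3.5],[-0.7,0.4,-3.5],[-0.7,0.4,-3.5],[-0.7,0.4,-3.5]], rot=[[0,0,0],[0,0,0],[0,0,0],[0,0,0],[0,0,0],[0,0,0],[0,0,0],[0,0,0],[0,0,0],[0,0,0],[0,0,0],[0,0,0],[0,0,0],[0,0,0],[0,0,0],[0,0,0],[0,0,0],[0,0,0],[0,0,0],[0,0,0]], gripper=0)

```text
time_s: 1.82
tool_pos: [0.4069, 0.0878, 0.2709]
tool_rot: [-90.0, 0.0, -164.8]
force: [0.9, -0.4, 0.0]
width: 0.0006
```

>>> servo_tool(dp=[[0,0,0],[0,0,0],[0,0,0],[0,0,0],[0,0,0],[0,0,0],[0,0,0],[0,0,0],[0,0,0],[0,0,0],[0,0,0],[0,0,0],[0,0,0],[0,0,0],[0,0,0],[0,0,0],[0,0,0],[0,0,0],[0,0,0],[0,0,0]], rot=[[0,-7.15,0],[0,-7.15,0],[0,-7.15,0],[0,-7.15,0],[0,-7.15,0],[0,-7.15,0],[0,-7.15,0],[0,-7.15,0],[0,-7.15,0],[0,-7.15,0],[0,-7.15,0],[0,-7.15,0],[0,-7.15,0],[0,-7.15,0],[0,-7.15,0],[0,-7.15,0],[0,-7.15,0],[0,-7.15,0],[0,-7.15,0],[0,-7.15,0]])

```text
time_s: 3.48
tool_pos: [0.4074, 0.0861, 0.2709]
tool_rot: [-90.0, 0.0, -21.5]
force: [-0.1, -0.1, 0.3]
width: 0.0004
```

>>> servo_tool(dp=[[0,0,0],[-0.18,2.45,2.7],[-0.18,2.45,2.7],[-0.18,2.45,2.7],[-0.18,2.45,2.7],[-0.18,2.45,2.7],[-0.18,2.45,2.7],[0,0,0],[0,0,0],[0,0,0],[0,0,0],[0,0,0],[0,0,0],[0,0,0]], rot=[[0,-4.5,0],[0,0,0],[0,0,0],[0,0,0],[0,0,0],[0,0,0],[0,0,0],[0,0,-6.7],[0,0,-6.7],[0,0,-6.7],[0,0,-6.7],[0,0,-6.7],[0,0,-6.7],[0,0,0]])

```text
time_s: 4.65
tool_pos: [0.443, 0.2371, 0.1225]
tool_rot: [-91.6, -31.0, -17.2]
force: [0.0, 0.2, -0.2]
width: 0.0007
```

```bash
python3 - <<'E'
from h import *
np.set_printoptions(precision=4,suppress=True)
M,s=T();print(M,s['joint_positions'])
for n in ["scene","top","wrist"]:
    cv2.imwrite(f"pics/{n}1.png", env.snapshot(n)[:,:,::-1])
crop('pics/scene1.png','pics/s1a.png',360,130,160,150,4)
E
```

```text
[[ 0.8185  0.4841  0.3093  0.443 ]
 [-0.2534 -0.1791  0.9506  0.2371]
 [ 0.5156 -0.8565 -0.0239  0.1225]
 [ 0.      0.      0.      1.    ]] [ 39.8451  18.0502 120.2515 -49.8282  35.8626   7.3465]
```

View pics/s1a.png

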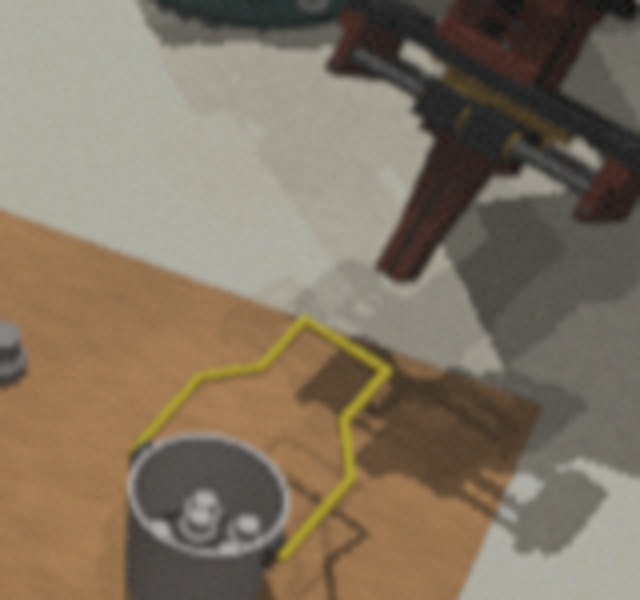

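View pics/wrist1.png

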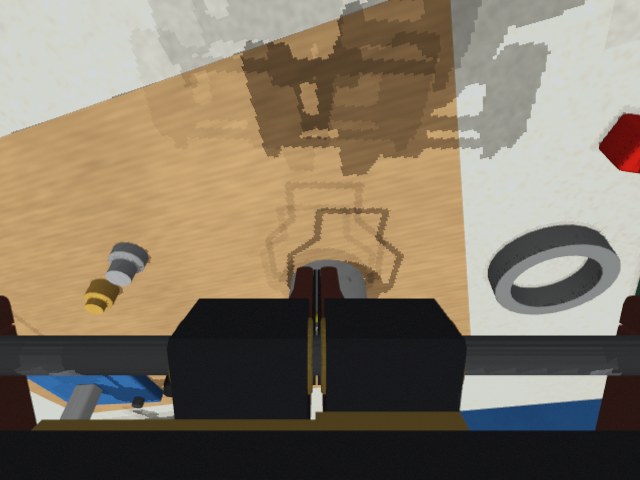

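The wrist view shows nothing blocking. The scene crop shows the closed fingers above and behind the bar, tilted about 31°. Next I slide them under the bar.

>>> servo_tool(dp=[[0.2,1.12,0.12],[0.2,1.12,0.12],[0.2,1.12,0.12],[0.2,1.12,0.12],[0.2,1.12,0.12],[0,0,0]], rot=[[0,0,0],[0,0,0],[0,0,0],[0,0,0],[0,0,0],[0,0,0]])

```text
time_s: 5.3
tool_pos: [0.4854, 0.2321, 0.0838]
tool_rot: [-91.5, -30.6, -17.6]
force: [0.5, -0.5, 0.4]
width: 0.0004
```

```bash
cat > pp.py <<'E'
from h import *
np.set_printoptions(precision=4,suppress=True)
def pailxy(P,az=-17,o=(.5945,.198)):
    a=np.radians(az);d=np.array(P[:2])-o
    return d[0]*np.cos(a)+d[1]*np.sin(a), -d[0]*np.sin(a)+d[1]*np.cos(a), P[2]
E
python3 - <<'E'
from pp import *
M,s=T();print(M,s['joint_positions'],pailxy(M[:3,3]))
for n in ["scene"]:
    cv2.imwrite(f"pics/{n}2.png", env.snapshot(n)[:,:,::-1])
crop('pics/scene2.png','pics/s2a.png',360,130,160,150,4)
E
```

```text
[[ 0.8211  0.4765  0.3143  0.4854]
 [-0.2597 -0.1784  0.9491  0.2321]
 [ 0.5083 -0.8609 -0.0227  0.0838]
 [ 0.      0.      0.      1.    ]] [ 35.371   23.9341 118.776  -55.0402  30.9344  10.0697] (np.float64(-0.11427791215284445), np.float64(0.0006856561346201412), np.float64(0.08382620073962765))
```

View pics/s2a.png

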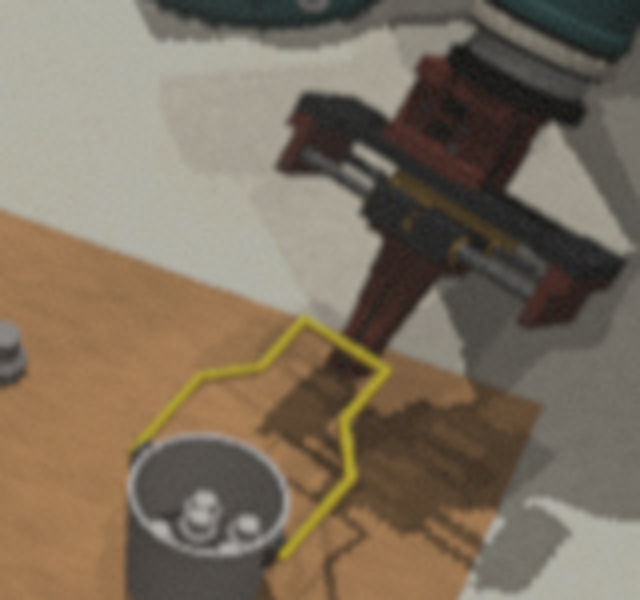

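```bash
python3 - <<'E'
import numpy as np
# tool at tilt a; TCP = bar -13 x_t + 17 y_t
def tcp(th,a):
    th,a=np.radians([th,a]); xt=np.array([np.cos(a),np.sin(a)]);yt=np.array([np.sin(a),-np.cos(a)])
    return np.array([-.115*np.cos(th),.066+.115*np.sin(th)])-.013*xt+.017*yt
cur=np.array([-.1143,.0838]);a=30.6
for th in [21,25]+list(range(30,91,5)):
    n=30.6 if th<=21 else 30.6-(th-21)/5*1.0
    p=tcp(th,n);d=p-cur;ar=np.radians(a)
    print(th,round(n,1),np.round(100*np.array([d@[np.cos(ar),np.sin(ar)],d@[np.sin(ar),-np.cos(ar)]]),2),round(a-n,2));cur=p;a=n
E
```

```text
21 30.6 [0.49 0.04] 0.0
25 29.8 [ 0.62 -0.49] 0.8
30 28.8 [ 0.81 -0.56] 1.0
35 27.8 [ 0.85 -0.5 ] 1.0
40 26.8 [ 0.88 -0.44] 1.0
45 25.8 [ 0.91 -0.38] 1.0
50 24.8 [ 0.93 -0.31] 1.0
55 23.8 [ 0.95 -0.24] 1.0
60 22.8 [ 0.96 -0.17] 1.0
65 21.8 [ 0.97 -0.11] 1.0
70 20.8 [ 0.97 -0.04] 1.0
75 19.8 [0.97 0.03] 1.0
80 18.8 [0.97 0.1 ] 1.0
85 17.8 [0.95 0.17] 1.0
90 16.8 [0.94 0.24] 1.0
```

Now the first half of the arc, up to about 50°.

>>> servo_tool(dp=[[0.5,0.0,0],[0.6,-0.5,0],[0.8,-0.55,0],[0.85,-0.5,0],[0.9,-0.45,0],[0.9,-0.4,0],[0.9,-0.3,0],[0,0,0]], rot=[[0,0,0],[0,0,1],[0,0,1],[0,0,1],[0,0,1],[0,0,1],[0,0,1],[0,0,0]])

```text
time_s: 6.02
tool_pos: [0.5196, 0.223, 0.1364]
tool_rot: [-91.2, -24.7, -17.7]
force: [1.1, 0.4, 1.0]
width: 0.0004
```

```bash
python3 - <<'E'
from pp import *
M,s=T();print(M,s['joint_positions'],pailxy(M[:3,3]),s['force'])
for n in ["scene"]:
    cv2.imwrite(f"pics/{n}3.png", env.snapshot(n)[:,:,::-1])
crop('pics/scene3.png','pics/s3a.png',360,130,160,150,4)
E
```

```text
[[ 0.8651  0.392   0.313   0.5196]
 [-0.2767 -0.1475  0.9496  0.223 ]
 [ 0.4184 -0.9081 -0.0191  0.1364]
 [ 0.      0.      0.      1.    ]] [ 28.4919  18.6807 110.8879 -31.0788  37.8346 -20.801 ] (np.float64(-0.07894692031651676), np.float64(0.0020377873520561716), np.float64(0.13642902183185623)) [1.0908 0.422  0.9516]
```

View pics/s3a.png

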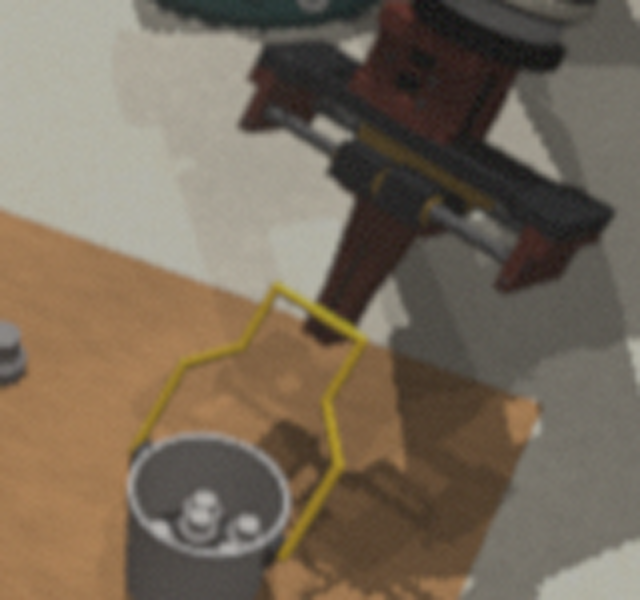

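The bail is rising and now sits near 45–50°, resting on the fingers, and the pail hasn't moved. On with the rest of the arc.

>>> servo_tool(dp=[[0.95,-0.25,0],[0.95,-0.2,0],[0.95,-0.1,0],[0.95,-0.05,0],[0.95,0.05,0],[0.95,0.1,0],[0.95,0.2,0],[0.7,0.2,0],[0,0,0],[0,0,0]], rot=[[0,0,1],[0,0,1],[0,0,1],[0,0,1],[0,0,1],[0,0,1],[0,0,1],[0,0,1],[0,0,0],[0,0,0]])

```text
time_s: 6.9
tool_pos: [0.5809, 0.2014, 0.1599]
tool_rot: [-91.4, -16.6, -17.9]
force: [-0.3, 1.1, -0.0]
width: 0.0006
```

```bash
python3 - <<'E'
from pp import *
M,s=T();print(M,s['joint_positions'],pailxy(M[:3,3]),s['force'])
for n in ["scene","top"]:
    cv2.imwrite(f"pics/{n}4.png", env.snapshot(n)[:,:,::-1])
crop('pics/scene4.png','pics/s4a.png',360,130,160,150,4)
E
```

```text
[[ 0.9124  0.2635  0.3133  0.5809]
 [-0.2939 -0.1113  0.9493  0.2014]
 [ 0.285  -0.9582 -0.0241  0.1599]
 [ 0.      0.      0.      1.    ]] [ 19.5644  20.5366  99.3683 -14.9072  48.6493 -43.6136] (np.float64(-0.014020691076389195), np.float64(-0.000729876090334803), np.float64(0.1599171988891169)) [-0.3358  1.1277 -0.0197]
```

View pics/s4a.png

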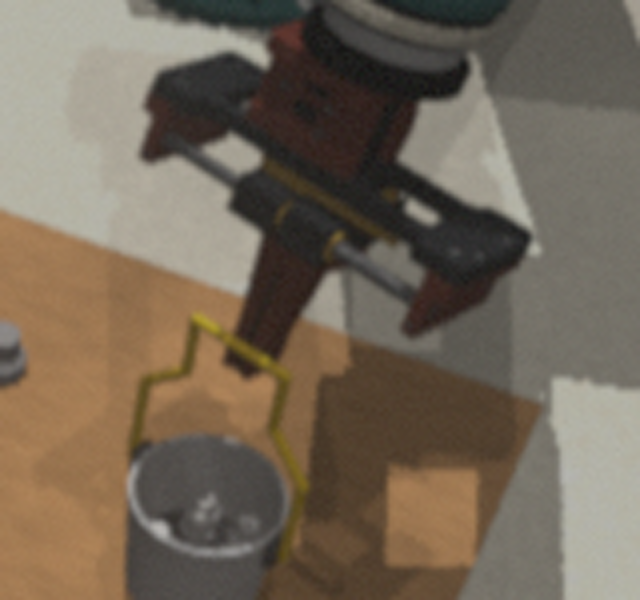

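```bash
python3 - <<'E'
from pp import *
a=np.radians(-17);xp=np.array([np.cos(a),np.sin(a),0]);yp=np.array([-np.sin(a),np.cos(a),0]);H=np.array([.5945,.198,.066])
for th in [70,75,80,85,90,95]:
    t=np.radians(th);B=H-.115*np.cos(t)*xp+[0,0,.115*np.sin(t)]
    print(th,proj('scene',B-.027*yp),proj('scene',B+.027*yp))
crop('pics/scene4.png','pics/s4b.png',390,195,60,80,8)
crop('pics/top4.png','pics/t4b.png',200,230,80,80,7)
E
```

```text
70 [419.988  203.0847] [441.9728 217.0465]
75 [417.1631 204.3114] [439.2223 218.4053]
80 [414.1667 205.9191] [436.2843 220.1499]
85 [411.0238 207.9   ] [433.1828 222.2713]
90 [407.7616 210.2416] [429.9445 224.7559]
95 [404.4099 212.927 ] [426.5988 227.5853]
```

View pics/s4b.png

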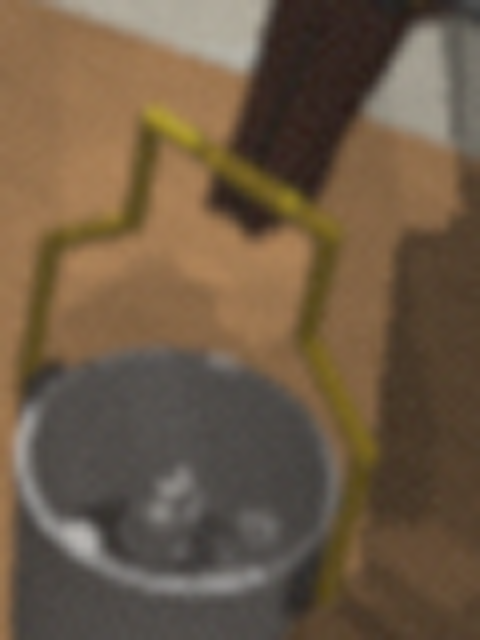

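View pics/t4b.png

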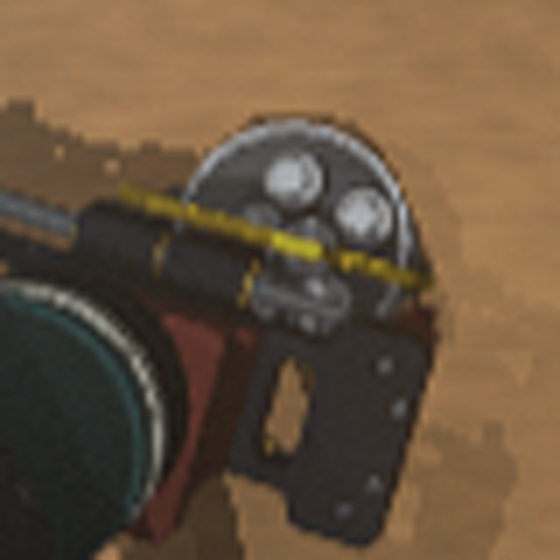

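Bar corners at scene (408.7,209) and (431.7,224.2) put the bail at about 88°, with the pail in place, so step 1 should be met. I back off, straighten the tool and open the gripper.

>>> servo_tool(dp=[[-1.0,0,0],[-0.5,-2.1,0],[-0.5,-2.1,0],[0,-2.1,0],[0,-1,0],[0,-1,0],[0,0,0],[0,0,0]], rot=[[0,0,0],[0,0,0],[0,0,0],[0,0,5.5],[0,0,5.5],[0,0,5.6],[0,0,0],[0,0,0]], gripper=1)

```text
time_s: 7.67
tool_pos: [0.5445, 0.2155, 0.2344]
tool_rot: [-91.4, -0.1, -18.3]
force: [-0.4, -0.2, -0.8]
width: 0.0504
```

```bash
python3 - <<'E'
from pp import *
M,s=T();print(M,s['joint_positions'],pailxy(M[:3,3]),s['force'],s['tool_rot'],s['width'])
for n in ["scene","top","wrist"]:
    cv2.imwrite(f"pics/{n}5.png", env.snapshot(n)[:,:,::-1])
crop('pics/scene5.png','pics/s5a.png',370,180,80,110,7)
crop('pics/top5.png','pics/t5a.png',200,230,80,80,7)
# target rotation: x=az -17 , y down
Rt=R.from_euler('xyz',[-90,0,-17],degrees=True)
print((R.from_matrix(M[:3,:3]).inv()*Rt).as_rotvec(degrees=True))
E
```

```text
[[ 0.9493 -0.0052  0.3144  0.5445]
 [-0.3144 -0.0232  0.949   0.2155]
 [ 0.0024 -0.9997 -0.0236  0.2344]
 [ 0.      0.      0.      1.    ]] [ 15.6182  19.2165  86.8573  -1.2444  74.5736 -55.7179] (np.float64(-0.05289571509576754), np.float64(0.002100716702950582), np.float64(0.23444812051326314)) [-0.4033 -0.1549 -0.8437] [-91.3547  -0.1358 -18.3245] 0.05042688082286921
[ 1.3562 -1.326   0.1201]
```

View pics/s5a.png

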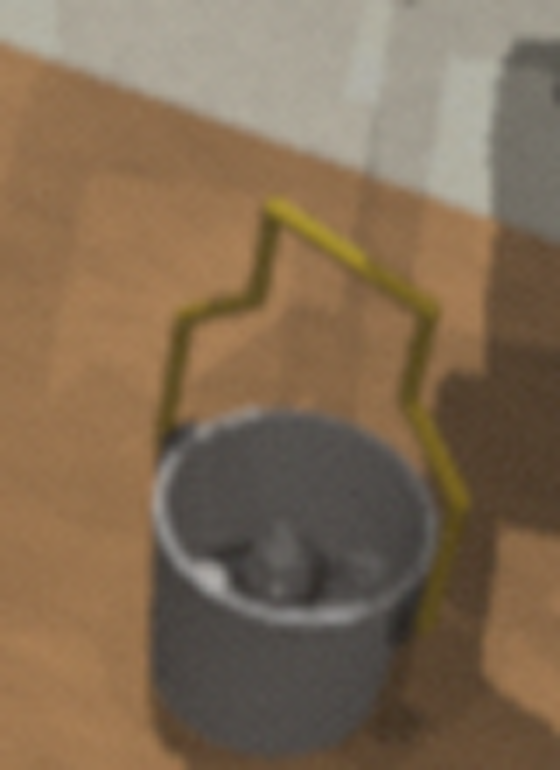

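View pics/t5a.png

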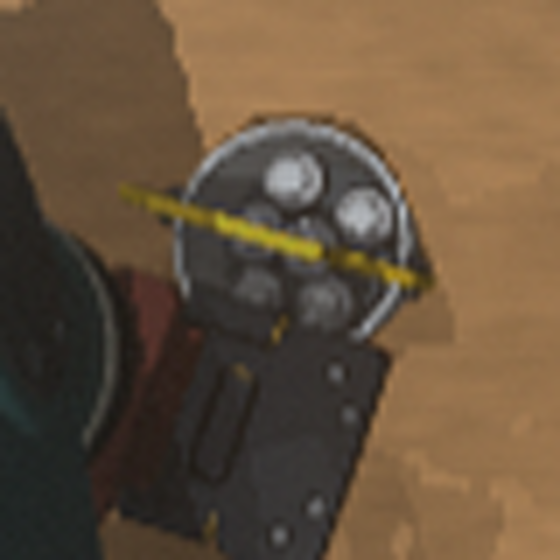

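View pics/wrist5.png

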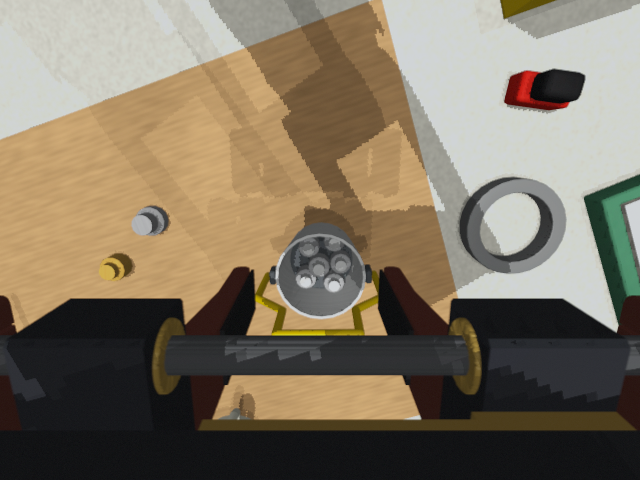

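```bash
python3 - <<'E'
from pp import *
t=lambda x,y,o,s:((o[0]+(x+.5)/s-.5),(o[1]+(y+.5)/s-.5))
L,r=tri([('top',*t(215,219,(200,230),7)),('scene',*t(432,312,(370,180),7))]);print(L,r)
Q,r=tri([('top',*t(322,256,(200,230),7)),('scene',*t(275,207,(370,180),7))]);print(Q,r)
m=(L+Q)/2;d=L-Q;print(m,np.linalg.norm(d),np.degrees(np.arctan2(d[1],d[0])),pailxy(m))
M,s=T();print(M[:3,:3].T@(m-M[:3,3]))
E
```

```text
[0.5924 0.2153 0.1692] [array([-3.7056,  1.2816]), array([-4.6502, -0.0279])]
[0.5823 0.1715 0.1799] [array([-0.5092,  0.199 ]), array([-0.63  ,  0.0022])]
[0.5873 0.1934 0.1746] 0.046190655771563546 76.99404267574985 (np.float64(-0.005504901117249568), np.float64(-0.00649975300241212), np.float64(0.17458496287903952))
[ 0.0502  0.059  -0.0056]
```

>>> servo_tool(dp=[[1.0,0,0],[2.0,0.2,-0.1],[2.0,0.2,-0.1],[0,0.8,0],[0,0.8,0],[0,0,0]], rot=[[1.3,-1.3,0],[0,0,0],[0,0,0],[0,0,0],[0,0,0],[0,0,0]], gripper=1)

```text
time_s: 8.32
tool_pos: [0.5881, 0.1992, 0.212]
tool_rot: [-90.2, 0.3, -16.9]
force: [-0.2, 0.5, 0.7]
width: 0.0877
```

```bash
python3 - <<'E'
from pp import *
M,s=T();print(M,pailxy(M[:3,3]),s['force'],s['tool_rot'],s['width'])
for n in ["scene","wrist"]:
    cv2.imwrite(f"pics/{n}6.png", env.snapshot(n)[:,:,::-1])
crop('pics/scene6.png','pics/s6a.png',370,130,100,150,5)
E
```

```text
[[ 0.9568 -0.0057  0.2906  0.5881]
 [-0.2906 -0.0016  0.9568  0.1992]
 [-0.005  -1.     -0.0032  0.212 ]
 [ 0.      0.      0.      1.    ]] (np.float64(-0.006492016845124071), np.float64(-0.0007036283906860072), np.float64(0.21204021525414404)) [-0.2394  0.4574  0.6793] [-90.1843   0.2845 -16.8952] 0.08773460573042405
```

View pics/s6a.png

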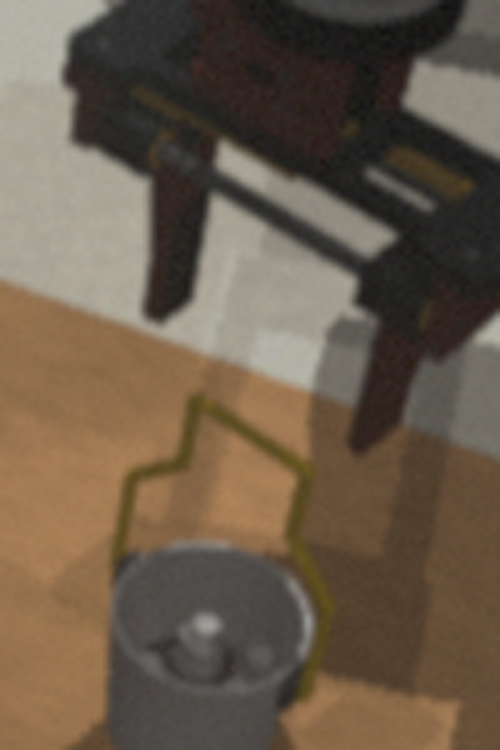

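View pics/wrist6.png

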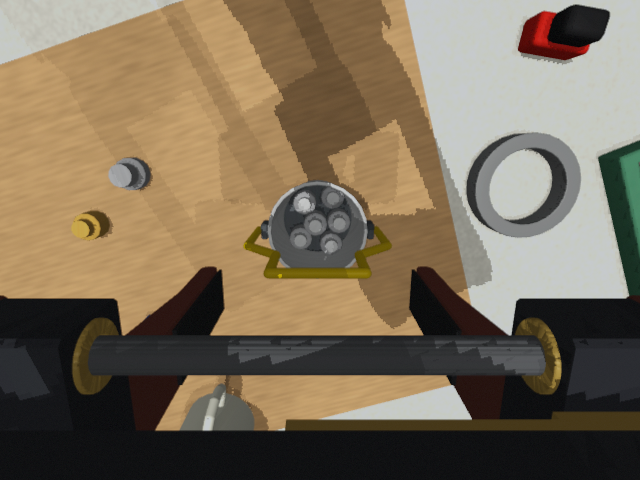

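The wrist view shows the bar at (319,272), centred between the open fingers and about 4 mm to tool +x. I descend over the legs.

>>> servo_tool(dp=[[0.4,0,0],[0,1.0,0],[0,1.0,0],[0,1.0,0],[0,1.0,0],[0,1.0,0],[0,0.6,0],[0,0.6,0],[0,0,0]], rot=[[0,0,-0.3],[0,0,0],[0,0,0],[0,0,0],[0,0,0],[0,0,0],[0,0,0],[0,0,0],[0,0,0]], gripper=1)

```text
time_s: 9.17
tool_pos: [0.5945, 0.1976, 0.1513]
tool_rot: [-90.1, -0.1, -16.9]
force: [-0.1, 0.0, -0.1]
width: 0.088
```

```bash
python3 - <<'E'
from pp import *
M,s=T();print(pailxy(M[:3,3]),s['force'],s['wrist_torque'],s['tool_rot'],s['width'])
for n in ["scene","wrist"]:
    cv2.imwrite(f"pics/{n}7.png", env.snapshot(n)[:,:,::-1])
crop('pics/scene7.png','pics/s7a.png',370,130,100,150,5)
E
```

```text
(np.float64(0.00012658856931176994), np.float64(-0.00036798480681196903), np.float64(0.15126994446644076)) [-0.0869  0.0112 -0.1096] [ 0.022  -0.118   0.0214] [-90.0974  -0.1477 -16.9268] 0.08796089535118237
```

View pics/s7a.png

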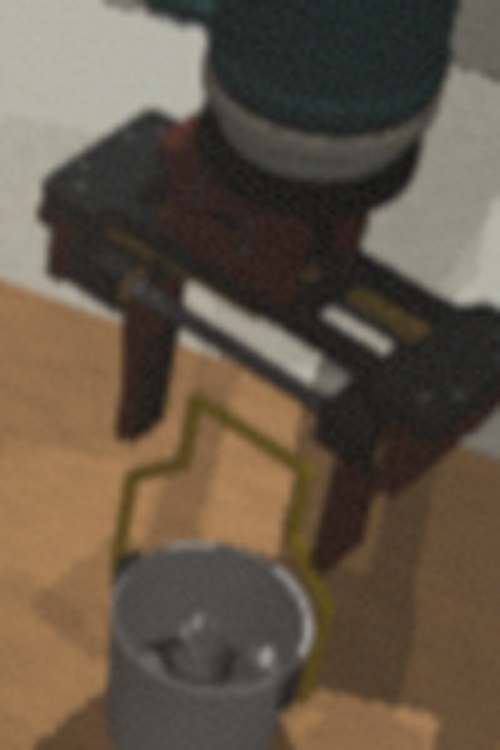

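View pics/wrist7.png

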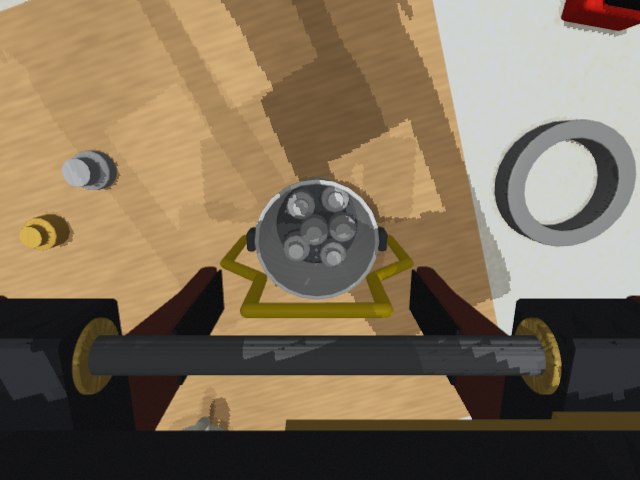

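The bar lies about 2 mm to tool −x and 28 mm above the TCP, with its legs between the pads. Closing now.

>>> servo_tool(dp=[[-0.15,0.1,0],[0,0,0],[0,0,0],[0,0,0],[0,0,0],[0,0,0],[0,0,0],[0,0,0]], rot=[[0,0,0],[0,0,0],[0,0,0],[0,0,0],[0,0,0],[0,0,0],[0,0,0],[0,0,0]], gripper=0)

```text
time_s: 9.93
tool_pos: [0.5941, 0.1982, 0.1522]
tool_rot: [-90.0, -0.3, -16.9]
force: [-1.4, -0.7, 3.1]
width: 0.059
```

```bash
python3 - <<'E'
from pp import *
M,s=T();print(pailxy(M[:3,3]),s['force'],s['wrist_torque'],s['tool_rot'],s['width'])
for n in ["wrist"]:
    cv2.imwrite(f"pics/{n}8.png", env.snapshot(n)[:,:,::-1])
E
```

```text
(np.float64(-0.00043526286515256375), np.float64(0.0001215006679978725), np.float64(0.152225480279931)) [-1.3806 -0.669   3.0584] [-0.0524 -0.0938  0.0091] [-90.0224  -0.296  -16.9221] 0.05897389526239476
```

View pics/wrist8.png

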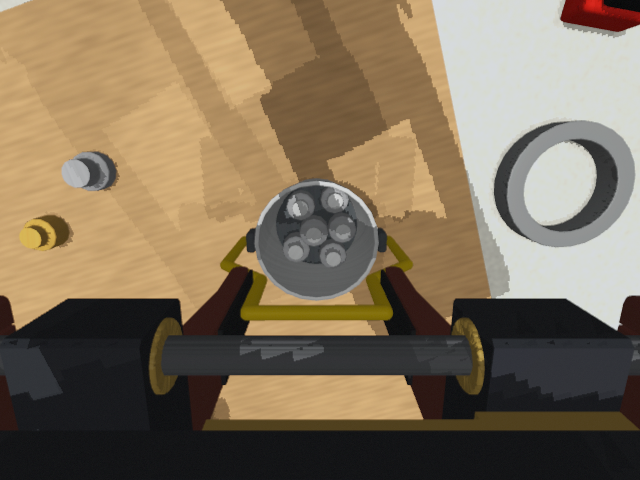

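>>> servo_tool(dp=[[0,-0.3,0],[0,-0.5,0],[0,-0.5,0],[0,-0.8,0],[0,-1.0,0],[0,-1.2,0],[0,-1.2,0],[0,-1.2,0],[0,-1.2,0],[0,-1.2,0],[0,-1.2,0],[0,-1.2,0],[0,-1.0,0],[0,-0.7,0],[0,-0.3,0],[0,0,0],[0,0,0],[0,0,0]], rot=[[0,0,0],[0,0,0],[0,0,0],[0,0,0],[0,0,0],[0,0,0],[0,0,0],[0,0,0],[0,0,0],[0,0,0],[0,0,0],[0,0,0],[0,0,0],[0,0,0],[0,0,0],[0,0,0],[0,0,0],[0,0,0]], gripper=0)

```text
time_s: 11.48
tool_pos: [0.5928, 0.1984, 0.2861]
tool_rot: [-90.1, -0.2, -16.9]
force: [-0.1, 0.2, -3.1]
width: 0.0591
```

```bash
python3 - <<'E'
from pp import *
M,s=T();print(M[:3,3],s['force'],s['wrist_torque'],s['tool_rot'],s['width'],s['joint_positions'])
for n in ["wrist","scene"]:
    cv2.imwrite(f"pics/{n}9.png", env.snapshot(n)[:,:,::-1])
crop('pics/scene9.png','pics/s9a.png',350,60,150,200,3)
E
```

```text
[0.5928 0.1984 0.2861] [-0.1042  0.2495 -3.1132] [ 0.0443 -0.1256 -0.0272] [-90.0716  -0.1927 -16.9227] 0.0590566402069062 [ 12.2747  19.8766  78.4429  -0.1582  81.5473 -60.7793]
```

View pics/s9a.png

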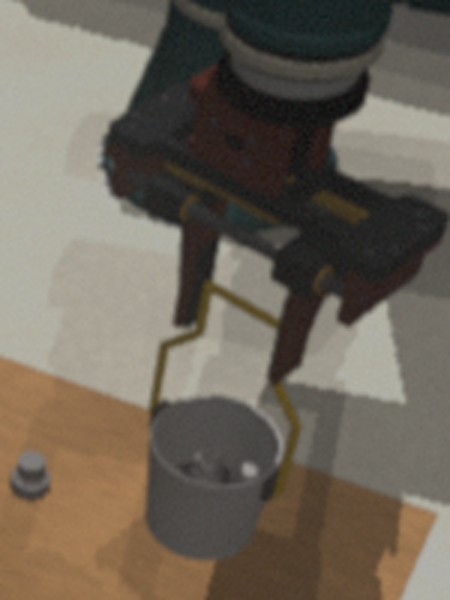

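View pics/wrist9.png

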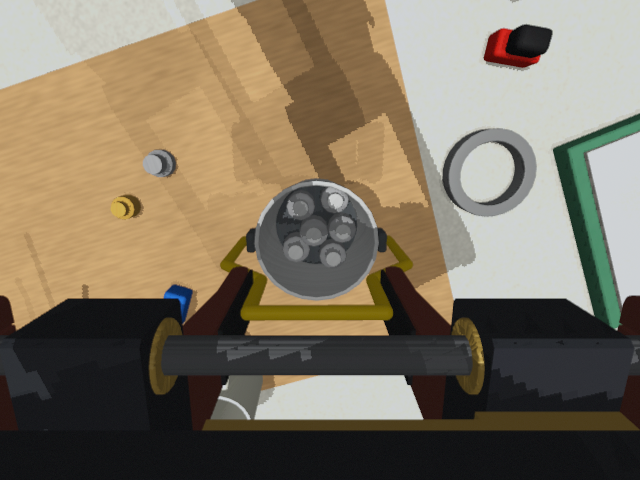

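The pail hangs level (force about −3.1 N) with the bail still in the pads, and the bar is at about 0.315 m. I carry it to the tip side of the hook.

>>> servo_tool(dp=[[0.04,0,-0.5],[0.08,0,-1.0],[0.12,0,-1.5],[0.2,0,-2.3],[0.2,0,-2.3],[0.2,0,-2.3],[0.2,0,-2.3],[0.2,0,-2.3],[0.2,0,-2.3],[0.2,0,-2.3],[0.2,0,-2.3],[0.2,0,-2.3],[0.2,0,-2.3],[0.2,0,-2.3],[0.2,0,-2.3],[0.2,0,-2.3],[0.1,0,-1.5],[0.05,0,-1.0],[0.03,0,-0.5],[0,0,0]], rot=[[0,0,0],[0,0,0],[0,0,0],[0,0,0],[0,0,0],[0,0,0],[0,0,0],[0,0,0],[0,0,0],[0,0,0],[0,0,0],[0,0,0],[0,0,0],[0,0,0],[0,0,0],[0,0,0],[0,0,0],[0,0,0],[0,0,0],[0,0,0]], gripper=0)

```text
time_s: 13.25
tool_pos: [0.5171, -0.1548, 0.2873]
tool_rot: [-90.0, -0.3, -17.0]
force: [0.9, -0.1, -2.3]
width: 0.0591
```

>>> servo_tool(dp=[[0,0,0],[0,0,0],[0,0,0],[0,0,0],[0,0,0],[0,0,0],[0,0,0],[0,0,0]], rot=[[0,-1,0],[0,-2,0],[0,-2,0],[0,-2,0],[0,-1.9,0],[0,0,0],[0,0,0],[0,0,0]], gripper=0)

```text
time_s: 13.92
tool_pos: [0.5179, -0.1531, 0.2872]
tool_rot: [-90.1, -0.3, -8.0]
force: [-0.2, -0.1, -3.0]
width: 0.0592
```

```bash
python3 - <<'E'
from pp import *
M,s=T();print(M[:3,3],s['force'],s['wrist_torque'],s['tool_rot'],s['width'],s['joint_positions'])
print('scale coords',pailxy(M[:3,3],-8,(.595,-.1674)))
for n in ["wrist","scene","top"]:
    cv2.imwrite(f"pics/{n}10.png", env.snapshot(n)[:,:,::-1])
crop('pics/scene10.png','pics/s10a.png',180,40,200,200,4)
crop('pics/top10.png','pics/t10a.png',350,170,120,120,6)
E
```

```text
[ 0.5179 -0.1531  0.2872] [-0.2304 -0.1444 -3.0302] [ 0.0694 -0.1399 -0.005 ] [-90.0605  -0.2621  -8.0036] 0.059241116769278346 [ -23.8048   12.3359   88.953     0.0134   78.4424 -105.8037]
scale coords (np.float64(-0.07837312390668193), np.float64(0.0034674098046512964), np.float64(0.28724197667401563))
```

View pics/s10a.png

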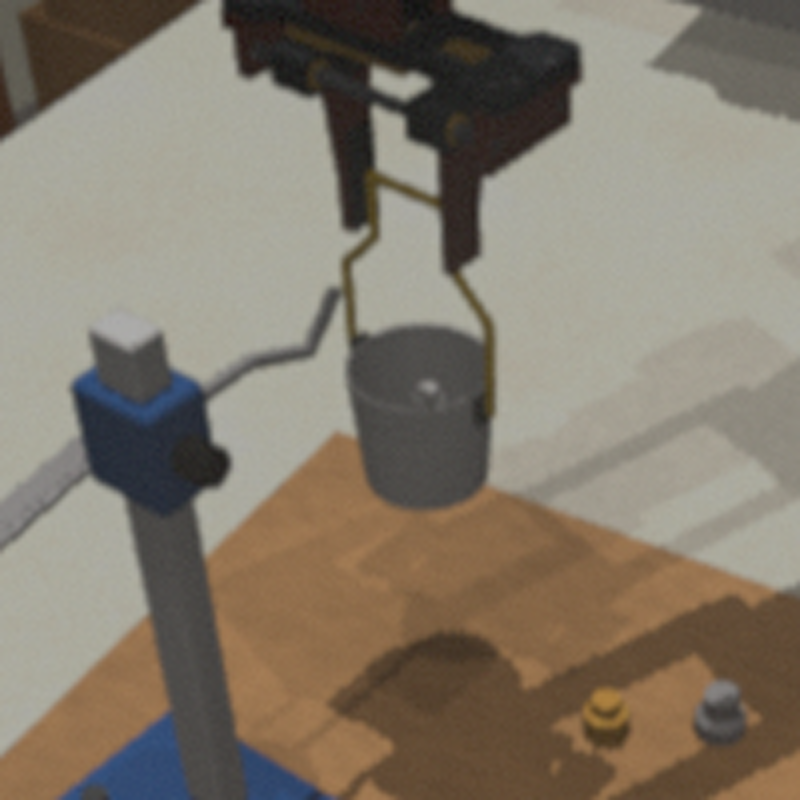

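View pics/wrist10.png

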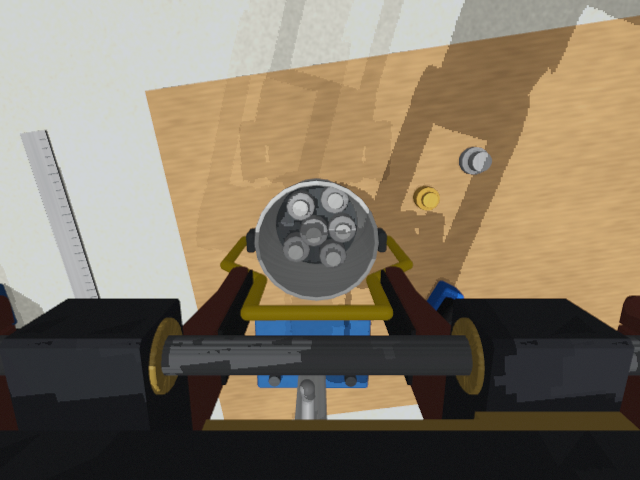

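View pics/t10a.png

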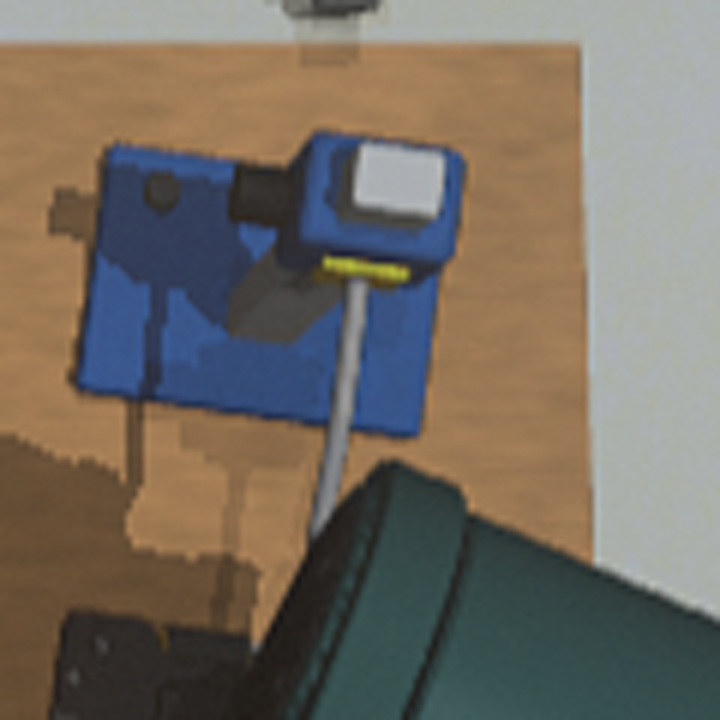

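The wrist view shows the hook tip at (307,390), which is 54 mm ahead in tool x and 4 mm to −z. That agrees with the earlier seat estimate. I move in over the tip.

>>> servo_tool(dp=[[0.3,0,-0.1],[0.6,0,-0.1],[0.9,0,-0.1],[1.0,0,-0.05],[1.0,0,0],[1.0,0,0],[1.0,0,0],[0.9,0,0],[0.6,0,0],[0.4,0,0],[0.2,0,0],[0,0,0],[0,0,0],[0,0,0],[0,0,0]], rot=[[0,0,0],[0,0,0],[0,0,0],[0,0,0],[0,0,0],[0,0,0],[0,0,0],[0,0,0],[0,0,0],[0,0,0],[0,0,0],[0,0,0],[0,0,0],[0,0,0],[0,0,0]], gripper=0)

```text
time_s: 15.32
tool_pos: [0.5951, -0.1681, 0.2878]
tool_rot: [-90.1, -0.3, -8.0]
force: [0.1, 0.0, -3.5]
width: 0.0593
```

```bash
python3 - <<'E'
from pp import *
M,s=T();print(M[:3,3],s['force'],s['wrist_torque'],s['tool_rot'],s['width'])
print('scale coords',pailxy(M[:3,3],-8,(.595,-.1674)))
for n in ["wrist","scene"]:
    cv2.imwrite(f"pics/{n}11.png", env.snapshot(n)[:,:,::-1])
crop('pics/scene11.png','pics/s11a.png',190,50,120,120,6)
E
```

```text
[ 0.5951 -0.1681  0.2878] [ 0.1286  0.0342 -3.5054] [ 0.0389 -0.1672 -0.0189] [-90.0728  -0.2576  -8.0251] 0.05928217709045688
scale coords (np.float64(0.00018605733222794838), np.float64(-0.0007093639523196734), np.float64(0.2877605108375293))
```

View pics/s11a.png

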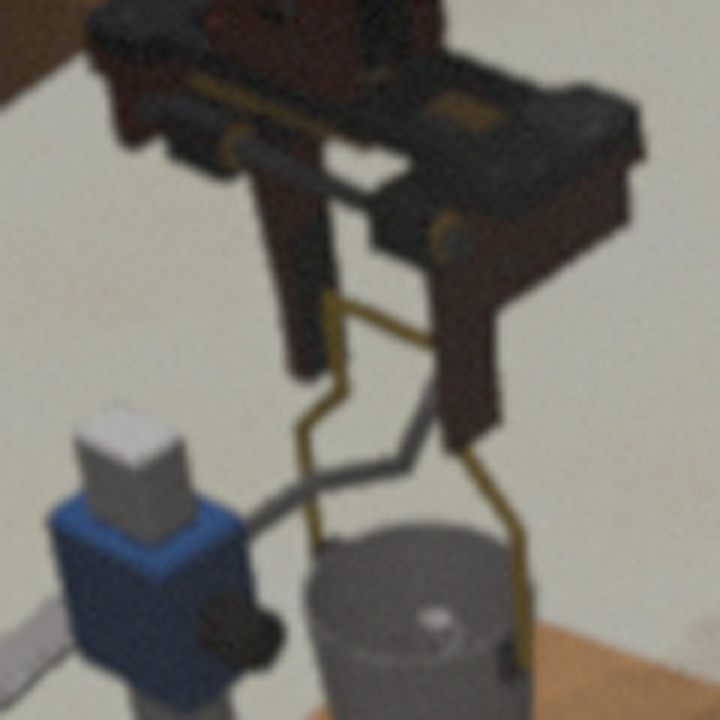

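View pics/wrist11.png

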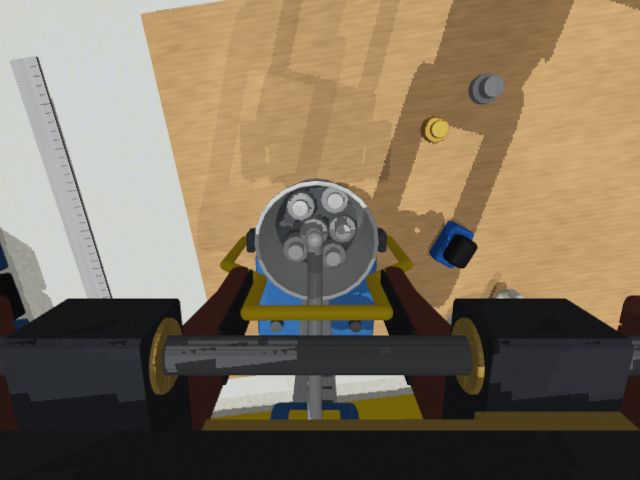

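```bash
python3 - <<'E'
from pp import *
u,v=190+(407+.5)/6-.5,50+(464+.5)/6-.5
for z in [.25,.255,.26,.265,.27]:
    P=atz('scene',u,v,z);print(z,P,pailxy(P,-8,(.595,-.1674)))
print(u,v)
u,v=190+(330+.5)/6-.5,50+(300+.5)/6-.5
for z in [.305,.31,.315,.32]:
    P=atz('scene',u,v,z);print(z,P,pailxy(P,-8,(.595,-.1674)))
E
```

```text
0.25 [ 0.5788 -0.1783  0.25  ] (np.float64(-0.014486703851799966), np.float64(-0.013069061655664108), np.float64(0.25))
0.255 [ 0.5845 -0.1739  0.255 ] (np.float64(-0.009524533162922965), np.float64(-0.00789088132327167), np.float64(0.255))
0.26 [ 0.5901 -0.1695  0.26  ] (np.float64(-0.0045623624740458515), np.float64(-0.0027127009908792187), np.float64(0.26))
0.265 [ 0.5957 -0.165   0.265 ] (np.float64(0.0003998082148312614), np.float64(0.0024654793415132335), np.float64(0.265))
0.27 [ 0.6014 -0.1606  0.27  ] (np.float64(0.00536197890370839), np.float64(0.007643659673905575), np.float64(0.27))
257.4166666666667 126.91666666666667
0.305 [ 0.5755 -0.2056  0.305 ] (np.float64(-0.013973908863361816), np.float64(-0.04049645795391605), np.float64(0.30500000000000005))
0.31 [ 0.5818 -0.2004  0.31  ] (np.float64(-0.008521209364024031), np.float64(-0.03455272163253971), np.float64(0.30999999999999994))
0.315 [ 0.588  -0.1953  0.315 ] (np.float64(-0.0030685098646860576), np.float64(-0.02860898531116312), np.float64(0.31500000000000006))
0.32 [ 0.5942 -0.1902  0.32  ] (np.float64(0.0023841896346518364), np.float64(-0.022665248989786765), np.float64(0.31999999999999995))
```

The hook is inside the bail and centred, at (314,240–410) in the wrist view. From the scene view I expect contact when the bar is at about 0.270, roughly 45 mm below where it is now. I lower 32 mm, then continue by feel.

>>> servo_tool(dp=[[0.05,0.2,0],[0.05,0.4,0],[0,0.5,0],[0,0.5,0],[0,0.5,0],[0,0.5,0],[0,0.3,0],[0,0.2,0],[0,0.1,0],[0,0,0],[0,0,0]], rot=[[0,0,0],[0,0,0],[0,0,0],[0,0,0],[0,0,0],[0,0,0],[0,0,0],[0,0,0],[0,0,0],[0,0,0],[0,0,0]], gripper=0)

```text
time_s: 16.33
tool_pos: [0.5967, -0.1685, 0.2558]
tool_rot: [-90.1, -0.3, -8.0]
force: [0.5, -0.7, -2.6]
width: 0.0594
```

>>> servo_tool(dp=[[0,0.1,0],[0,0.1,0],[0,0.1,0],[0,0,0]], rot=[[0,0,0],[0,0,0],[0,0,0],[0,0,0]], gripper=0)

```text
time_s: 16.67
tool_pos: [0.5965, -0.1684, 0.2524]
tool_rot: [-90.1, -0.3, -8.0]
force: [0.2, 1.0, -2.3]
width: 0.0592
```

```bash
python3 - <<'E'
from pp import *
M,s=T();print(M[:3,3],s['force'],s['wrist_torque'],s['tool_rot'],s['width'],s['time_s'])
cv2.imwrite("pics/scene12.png", env.snapshot("scene")[:,:,::-1])
f=[env.sense()['force'] for i in range(3)];print(f)
crop('pics/scene12.png','pics/s12a.png',190,50,120,120,6)
E
```

```text
[ 0.5965 -0.1684  0.2524] [ 0.2384  1.0352 -2.2894] [ 0.0667 -0.1434  0.0335] [-90.0666  -0.2514  -8.0221] 0.059223405749997855 16.6667
[array([ 0.4622, -0.3022, -3.14  ]), array([ 0.4622, -0.3022, -3.14  ]), array([ 0.4622, -0.3022, -3.14  ])]
```

View pics/s12a.png

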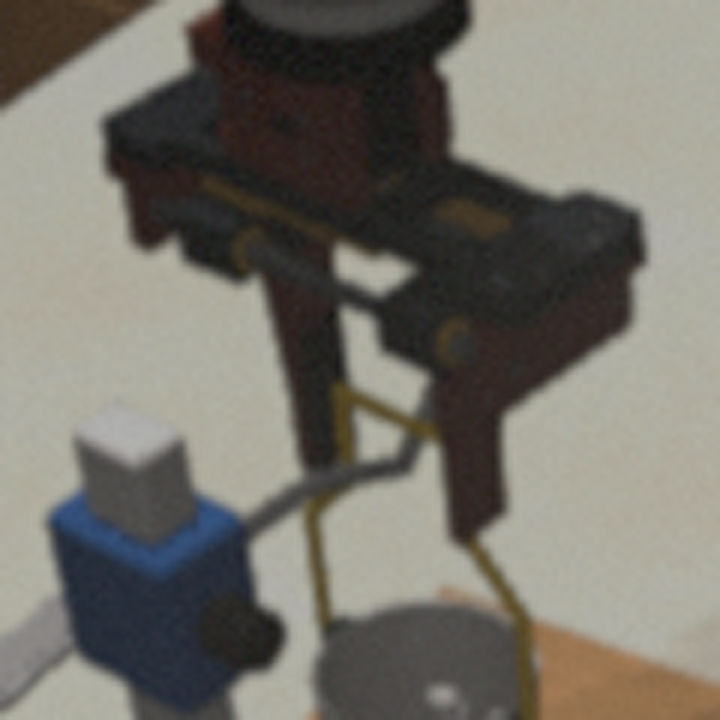

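>>> servo_tool(dp=[[0,0.1,0],[0,0.1,0],[0,0.1,0],[0,0.1,0],[0,0.1,0],[0,0.1,0],[0,0.1,0],[0,0,0],[0,0,0]], rot=[[0,0,0],[0,0,0],[0,0,0],[0,0,0],[0,0,0],[0,0,0],[0,0,0],[0,0,0],[0,0,0]], gripper=0)

```text
time_s: 17.47
tool_pos: [0.5966, -0.1684, 0.2455]
tool_rot: [-90.1, -0.3, -8.0]
force: [0.6, -0.4, -2.3]
width: 0.0591
```

>>> servo_tool(dp=[[0,0.1,0],[0,0,0]], rot=[[0,0,0],[0,0,0]], gripper=0)

```text
time_s: 17.63
tool_pos: [0.5967, -0.1684, 0.2445]
tool_rot: [-90.1, -0.3, -8.0]
force: [1.7, 0.8, -2.7]
width: 0.0594
```

>>> servo_tool(dp=[[0,0.1,0],[0,0,0]], rot=[[0,0,0],[0,0,0]], gripper=0)

```text
time_s: 17.8
tool_pos: [0.5966, -0.1684, 0.2435]
tool_rot: [-90.1, -0.3, -8.0]
force: [0.2, 0.2, -3.1]
width: 0.0597
```

>>> servo_tool(dp=[[0,0.1,0],[0,0,0]], rot=[[0,0,0],[0,0,0]], gripper=0)

```text
time_s: 17.97
tool_pos: [0.5967, -0.1684, 0.2425]
tool_rot: [-90.1, -0.3, -8.0]
force: [-0.4, 0.7, -3.1]
width: 0.0591
```

>>> servo_tool(dp=[[0,0.1,0],[0,0,0],[0,0,0]], rot=[[0,0,0],[0,0,0],[0,0,0]], gripper=0)

```text
time_s: 18.22
tool_pos: [0.5968, -0.1685, 0.2417]
tool_rot: [-90.1, -0.3, -8.0]
force: [0.2, -0.9, -2.2]
width: 0.0592
```

>>> servo_tool(dp=[[0,0.1,0],[0,0,0],[0,0,0]], rot=[[0,0,0],[0,0,0],[0,0,0]], gripper=0)

```text
time_s: 18.47
tool_pos: [0.5969, -0.1685, 0.2408]
tool_rot: [-90.1, -0.3, -8.0]
force: [-0.1, 0.3, -1.6]
width: 0.0598
```

```bash
python3 - <<'E'
from pp import *
M,s=T();print(M[:3,3],s['force'],s['wrist_torque'],s['tool_rot'],s['width'],s['time_s'])
cv2.imwrite("pics/scene13.png", env.snapshot("scene")[:,:,::-1])
print(env.sense()['force'])
crop('pics/scene13.png','pics/s13a.png',190,80,120,90,6)
E
```

```text
[ 0.5969 -0.1685  0.2408] [-0.0594  0.2512 -1.6164] [-0.0002 -0.2701  0.0327] [-90.079   -0.2973  -8.0208] 0.05980633915610295 18.4667
[ 0.6338 -0.5207 -1.2009]
```

View pics/s13a.png

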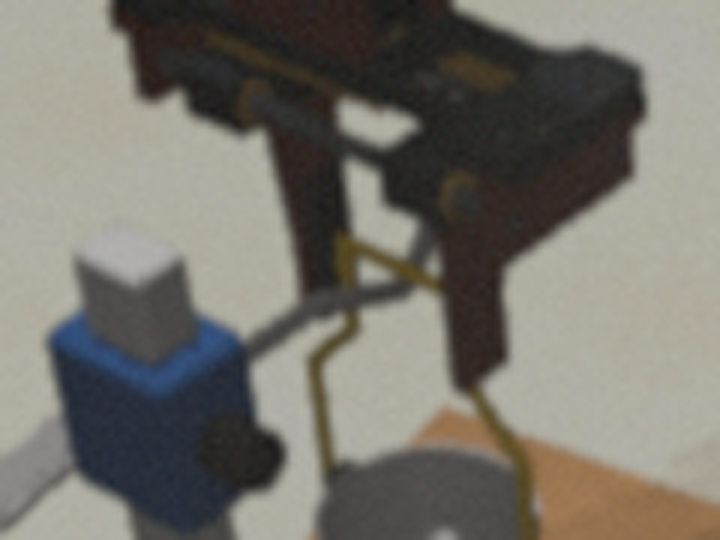

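>>> servo_tool(dp=[[0,0.1,0],[0,0,0],[0,0,0]], rot=[[0,0,0],[0,0,0],[0,0,0]], gripper=0)

```text
time_s: 18.77
tool_pos: [0.5969, -0.1685, 0.2398]
tool_rot: [-90.1, -0.3, -8.0]
force: [0.8, -0.4, -0.3]
width: 0.0593
```

>>> servo_tool(dp=[[0,0.05,0],[0,0,0],[0,0,0]], rot=[[0,0,0],[0,0,0],[0,0,0]], gripper=0)

```text
time_s: 19.02
tool_pos: [0.5969, -0.1685, 0.2393]
tool_rot: [-90.1, -0.3, -8.0]
force: [1.3, -0.7, -0.3]
width: 0.0592
```

```bash
python3 - <<'E'
from pp import *
M,s=T();print(M[:3,3],s['force'],s['wrist_torque'],s['tool_rot'],s['width'],s['time_s'])
f=[]
for i in range(5):
    im=env.snapshot("wrist"); q=env.sense();f.append(np.r_[q['force'],q['wrist_torque']])
print(np.array(f),np.mean(f,0))
cv2.imwrite("pics/wrist14.png", im[:,:,::-1])
E
```

```text
[ 0.5969 -0.1685  0.2393] [ 1.2744 -0.693  -0.337 ] [ 0.0269 -0.3675 -0.0113] [-90.0768  -0.2929  -8.0254] 0.05915867622874837 19.0167
[[ 0.7644 -0.4105 -0.5108 -0.0395 -0.3463  0.0276]
 [ 1.4334 -0.209  -0.5171 -0.0316 -0.3316  0.0204]
 [ 0.6813 -0.6939 -0.2374 -0.0002 -0.4179  0.0099]
 [ 1.1493 -0.3085 -0.2783 -0.0563 -0.3477 -0.016 ]
 [ 1.7383 -0.3948 -0.3321  0.0087 -0.4132 -0.0112]] [ 1.1533 -0.4033 -0.3751 -0.0238 -0.3713  0.0061]
```

View pics/wrist14.png

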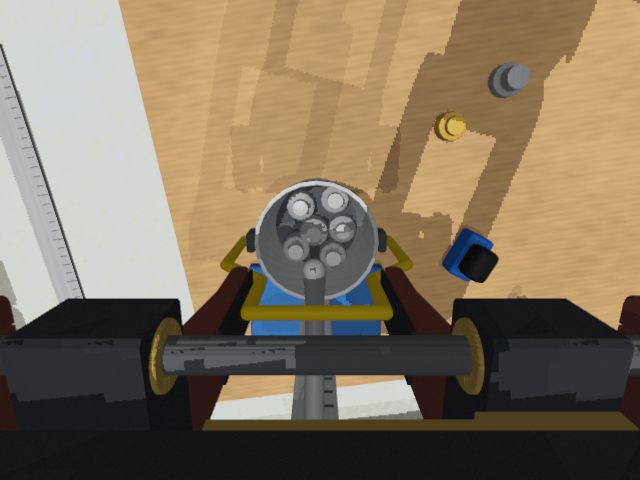

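The hook now carries nearly all the weight, but it pushes the bar about 1.15 N towards +x. So the bar is on the tip-side slope, and I ease it towards the seat.

>>> servo_tool(dp=[[0.1,0,0],[0.1,0.05,0],[0,0,0],[0,0,0]], rot=[[0,0,0],[0,0,0],[0,0,0],[0,0,0]], gripper=0)

```text
time_s: 19.6
tool_pos: [0.5981, -0.1686, 0.2383]
tool_rot: [-90.1, -0.2, -8.0]
force: [-0.6, -0.2, 0.2]
width: 0.0596
```

```bash
cat > av.py <<'E'
from pp import *
M,s=T();print(M[:3,3],s['width'],s['time_s'])
f=[]
for i in range(6):
    im=env.snapshot("wrist"); q=env.sense();f.append(np.r_[q['force'],q['wrist_torque']])
print(np.mean(f,0),np.std(f,0))
E
python3 av.py
```

```text
[ 0.5981 -0.1686  0.2383] 0.05962091208938835 19.6
[-1.7925  0.2471 -0.072   0.0547  0.065   0.0007] [0.2106 0.3205 0.4545 0.0221 0.0356 0.0223]
```

>>> servo_tool(dp=[[-0.07,0.02,0],[0,0,0],[0,0,0]], rot=[[0,0,0],[0,0,0],[0,0,0]], gripper=0)

```text
time_s: 20.15
tool_pos: [0.5982, -0.1686, 0.2385]
tool_rot: [-90.1, -0.3, -8.0]
force: [0.2, 0.5, -0.4]
width: 0.0594
```

```bash
python3 av.py
```

```text
[ 0.5982 -0.1686  0.2385] 0.059360588732360754 20.15
[ 0.2109  0.7512 -0.4222  0.0663 -0.1292  0.0403] [0.3753 0.6985 0.3258 0.0208 0.0202 0.0231]
```

Lateral force is near zero and the gripper holds only about 0.4 N. I lower 0.4 mm more and then release in small steps.

>>> servo_tool(dp=[[0,0.04,0],[0,0,0],[0,0,0]], rot=[[0,0,0],[0,0,0],[0,0,0]], gripper=0)

```text
time_s: 20.7
tool_pos: [0.5981, -0.1686, 0.2381]
tool_rot: [-90.1, -0.3, -8.0]
force: [-0.8, 0.8, 0.0]
width: 0.059
```

>>> servo_tool(dp=[[0,0,0],[0,0,0],[0,0,0]], rot=[[0,0,0],[0,0,0],[0,0,0]], gripper=0.72)

```text
time_s: 20.95
tool_pos: [0.598, -0.1687, 0.2381]
tool_rot: [-90.1, -0.3, -8.0]
force: [0.5, -0.8, -0.3]
width: 0.063
```

>>> servo_tool(dp=[[0,0,0],[0,0,0],[0,0,0],[0,0,0],[0,0,0],[0,0,0]], rot=[[0,0,0],[0,0,0],[0,0,0],[0,0,0],[0,0,0],[0,0,0]], gripper=1)

```text
time_s: 21.45
tool_pos: [0.598, -0.1686, 0.2381]
tool_rot: [-90.1, -0.3, -8.0]
force: [0.1, -0.3, 0.6]
width: 0.0877
```

```bash
python3 - <<'E'
from pp import *
M,s=T();print(M[:3,3],s['force'],s['width'],s['time_s'])
for n in ["wrist","scene"]:
    cv2.imwrite(f"pics/{n}15.png", env.snapshot(n)[:,:,::-1])
crop('pics/scene15.png','pics/s15a.png',180,60,150,150,5)
E
```

```text
[ 0.598  -0.1686  0.2381] [ 0.0945 -0.3189  0.564 ] 0.08769320515391554 21.45
```

View pics/s15a.png

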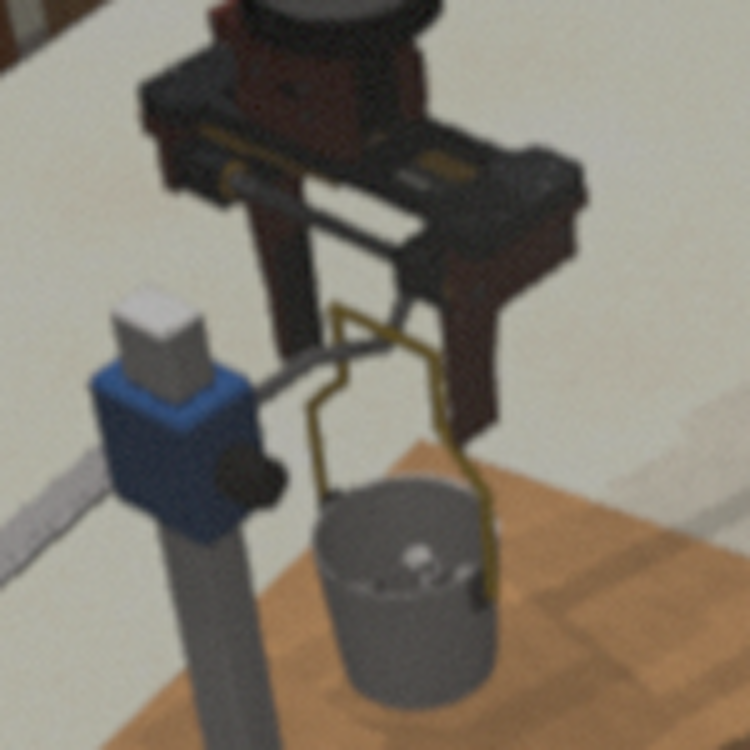

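View pics/wrist15.png

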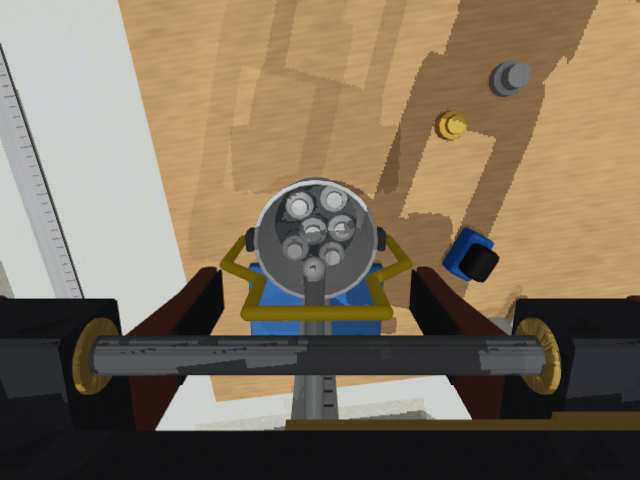

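The pail hangs from the hook with the fingers clear on both sides. The bar is still at (318,312) in the wrist view. I retreat straight up.

>>> servo_tool(dp=[[0,-0.3,0],[0,-0.6,0],[0,-1.0,0],[0,-1.0,0],[0,-1.0,0],[0,-1.0,0],[0,-1.5,0],[0,-2,0],[0,-2,0],[0,-2,0],[0,-1,0],[0,0,0],[0,0,0],[0,0,0],[0,0,0],[0,0,0]], rot=[[0,0,0],[0,0,0],[0,0,0],[0,0,0],[0,0,0],[0,0,0],[0,0,0],[0,0,0],[0,0,0],[0,0,0],[0,0,0],[0,0,0],[0,0,0],[0,0,0],[0,0,0],[0,0,0]], gripper=1)

```text
time_s: 22.88
tool_pos: [0.5968, -0.1682, 0.3706]
tool_rot: [-90.0, -0.1, -8.0]
force: [0.2, -0.0, 1.1]
width: 0.0876
```

```bash
python3 - <<'E'
from pp import *
M,s=T();print(M[:3,3],s['force'],s['width'],s['time_s'])
for n in ["wrist","top","scene"]:
    cv2.imwrite(f"pics/{n}16.png", env.snapshot(n)[:,:,::-1])
a=env.snapshot("scene");env.snapshot("top");env.snapshot("top");b=env.snapshot("scene")
print(np.abs(a[60:230,180:330].astype(int)-b[60:230,180:330]).mean(),np.abs(a[300:470,20:170].astype(int)-b[300:470,20:170]).mean())
crop('pics/scene16.png','pics/s16a.png',180,60,150,150,5)
E
```

```text
[ 0.5968 -0.1682  0.3706] [ 0.166  -0.0302  1.1115] 0.08764871661287675 22.8833
1.4381960784313725 1.7192418300653596
```

View pics/s16a.png

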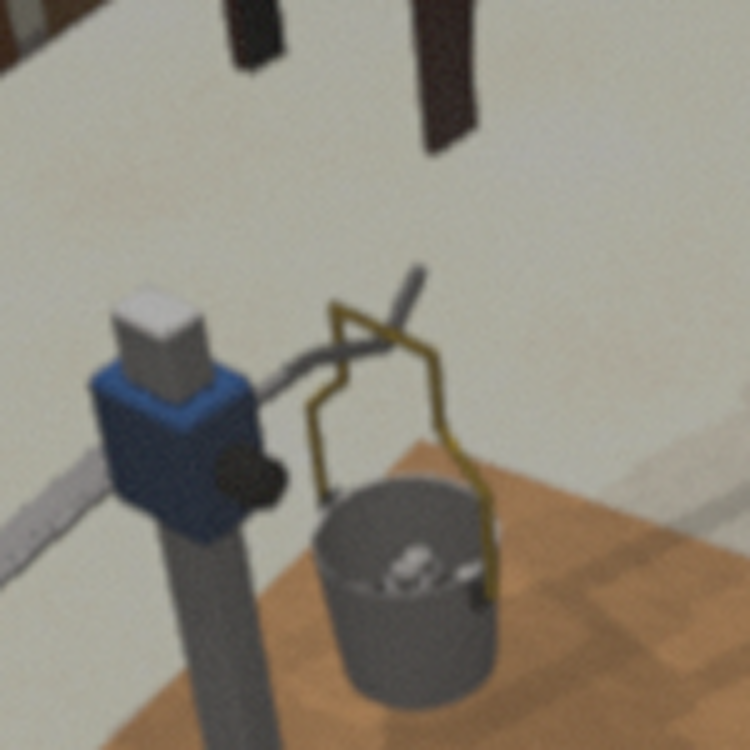

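View pics/wrist16.png

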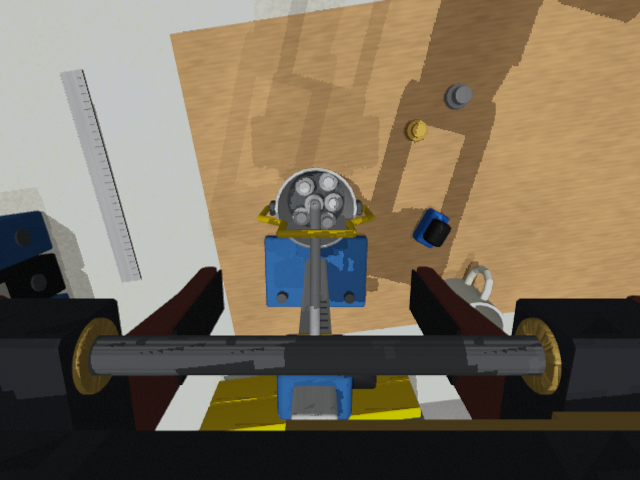

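View pics/top16.png

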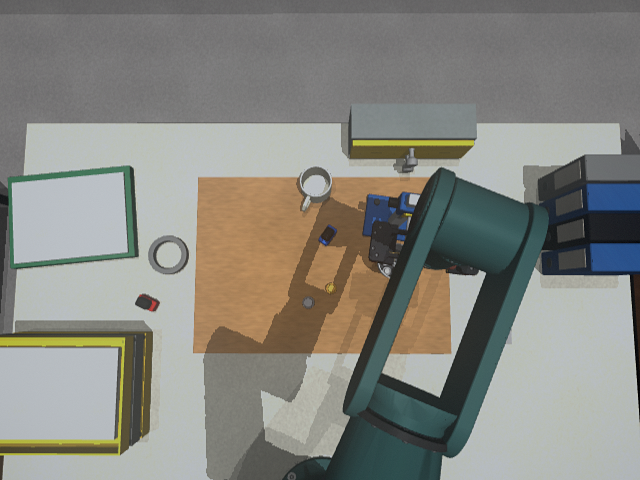

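The pail hangs still and level from the seat, and the fingers are well above it. In the top view all the visible bystanders are at their starting pixels. Handing in.

```bash
python3 - <<'E'
from rig import env
print(env.finish_job()); print(env.sense()['time_s'])
E
```

```text
the job is handed in; nothing more can be done
None
the job is handed in; nothing more can be done
```

The pail is hanging from the scale's hook and released, and I handed the job in at about 23 s of the 72 s allowed. No verdict was reported.

- **Bail:** I pushed it up to about 88° with the closed fingers tilted under the bar. The pail stayed in place on the desk.
- **Lift and hang:** I gripped across both legs, lifted the pail and brought the bail in over the hook's tip. I then lowered it in small steps by force reading.
- **Load transfer:** Held in the air, the pail read about 3.1 N. The first seating pushed the bar sideways by 1 to 2 N, so I shifted it about 1 mm to centre it. I opened the gripper once the fingers carried almost nothing (about 0.4 N in the last averaged reading, then 0.4 mm further down).

**Last checks:**
- The pail hung level and still, with the bar in the seat and the fingers more than 10 cm above their release height.
- The visible bystanders were at their starting pixels in the top view. The arm hid most of the ruler there, but the wrist view showed it lying clear on the desk.
- The final force reading was about 1.1 N vertical with nothing touching the robot. I took that as sensor noise or offset, since free-air readings varied by 0.5 to 1 N throughout.
- The load on the hook itself could not be measured, only inferred from the wrist force.

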